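# Hook the tongued cover onto the dish tray

### The job

Close the grey dish tray with the metal cover that has a tongue on one edge: holding it tilted with the tongue down, hook the tongue under the tray's overhanging lip at its end nearer the robot, then swing the other end down behind the raised stop until the cover lies flat and fully seated, and let go. Leave the plain lid without a tongue where it lies.

Things in the scene. Friction and masses are not known exactly. Their poses are not given: they have to be found in the camera images.
- tray: Grey tray, fixed. Origin: centre of underside; x lip end to stop end, z up. x -80 to 65 mm, 100 wide. Rim z=34: ledge x -80 to -45, far rim x 44 to 59, then a stop, top z=46. Slot on the ledge, open to +x: back x=-75; lip x -75 to -61, underside z=46, top z=50; 70 wide inside. Seated cover: on rim, centre within 3 mm of tray centre, axes parallel; enters only with tongue end tilted down 10-18 deg.
- cover_grip (a point): Centre of the pale rib on the tongued dark steel cover, 19 mm above its underside. Plate 112 (x) x 96 (y) x 4 mm. Rib at the plate's centre, 14 mm thick along x, 44 long along y, from 4 to 34 mm above the underside; grasp from above across the 14 mm. +x points from tongue to plain end, z up. Loose, about 0.12 kg, lies flat on the worktop at z=0 at the start.
- cover_tongue (a point): Middle of the tongue's end edge, on the cover's underside, 72 mm from the plate's centre along the cover's -x. The tongue is 54 wide, 4 thick and sticks out 16 mm beyond the middle of the plate's -x edge. Axes as the cover's.
- plain_lid_grip (a point): Bystander: centre of the rib of the plain lid, the same plate (112 x 96 x 4 mm) and rib but with no tongue. Loose; it is not to be used.

How it is judged:
By the outcome, as a careful person would: the job done as asked, in the order asked, and still so for the second after the job is handed in, with the robot touching nothing.
It also fails if it takes over 38 s, if anything falls off the work surface, if the arm or the gripper's body presses on something with over 40 N, if the wrist force passes 120 N, or if a joint passes its speed limit or range.

### The arm

A 6-joint arm with a two-finger parallel gripper is mounted at the origin on a cart in front of the work surface, level with it; the furniture and walls round the work are solid. World frame = base frame: x ahead of the robot, y to its left, z up, the work surface at z = 0. Lengths are in m, angles in rad, forces in N, time in s.
With the tool pointing down it reaches from about 0.425 to 1.125 m from the base axis. Payload 14.9 kg.
Tool frame: the origin (TCP) lies midway between the tips of the shut fingers; the grasp point (between the pads) lies robot.hold_point_z behind it (robot.hold_point_z is the distance from the TCP to the grasp point, in m); x points along the fingers, z is the direction in which the jaws open and shut, and the axes are right-handed (so a half turn about x gives the same grasp; the last joint's range is limited). The gripper opens to 91 mm and grips with 3 to 60 N. Pads are 32 mm wide; open, the fingers measure 118 mm over their backs; the gripper's body (76 mm by 178 mm) begins 60 mm behind the grasp point.
Start: joints at [-1.363, 0.379, 1.734, -0, 1.028, -0.033], TCP at [0.167, -0.68, 0.177] pointing down, gripper open.
Joint ranges: [-2.77, 2.77], [-0.74, 2.19], [0, 2.66], [-1.06, 4.2], [0.31, 2.87], [-3.08, 3.08]. Speed limits (rad/s): [1.89, 1.89, 2.39, 3.14, 3.14, 3.14].

### API

Orientations are given as a unit quaternion [x, y, z, w].
In Python, from bench import robot, imaging gives the robot as it stands.
- The arm moves only by the shell command python3 -m pendant 'ROWS' [FORCE]. ROWS is JSON, one flat list of numbers, 7 for each row, row after row: the finger opening in mm, from 0 to 91.2, then the shift along the tool's x, y, z in units of 30 mm (1.0 is 30 mm), then the turn, a rotation vector about the tool's x, y, z in units of 5 degrees (1.0 is 5 degrees). In form: [hand, dx, dy, dz, rx, ry, rz, hand, dx, dy, dz, rx, ry, rz, ...]. A call has 1 to 20 rows; each row shifts and turns the commanded pose from where the row before left it, along the tool's axes as they then stand; what a row does not reach is not made up. A row lasts 1/12 s, in which the tool goes at most 41.7 mm and 7.16 degrees, less where a joint would pass 70% of its speed; a pose out of reach is approached as far as the arm can. A call is refused whole if a number of a shift passes 1 or a number of a turn 1, either way. A call with a gripper value outside its range is refused whole. The fingers move at their own pace and stop on an object; FORCE is the grip in N (left out, the last holds). Time passes only in rows, so rows that do not move let the fingers close. It gives the time, the measured TCP pose, the force and the opening at its end, in the units of the state.
- robot.get_obs(): the state, without advancing time (a new reading comes with each control period).
- imaging.snapshot(name): name is "side" or "top"; returns a dict with "frame" (384x512x3 uint8, red, green, blue), "K" (3x3 intrinsics, pixels), "eye" and "orientation" of the camera in the world. Camera axes: x right, y down, z forward; pixel columns grow to the right and rows downward; lengths in m; the calibration is good to about 2 mm. A picture is of the moment at which its call begins. There is no depth.
- robot.sign_off(): hands the job in, once; it reports no verdict.
The state is a dict: "t": time; "joint_pos": joint angles; "joint_velocities": joint speeds; "effort": joint torques, N m; "tool_pos": TCP position; "eef_rot": TCP orientation; "ft_force": force on the tool from outside, world axes, zero at the start; "wrist_torque": the same for the moment, N m; "grip_width": opening from 0.0 (shut) to 1.0 (fully open).
Only numpy, scipy, OpenCV 4.12 (cv2) and the standard library are available. Lean on these libraries where they do the work, as an engineer would, in place of code of your own. Each camera call takes 0.05 s, during which the arm holds its last target.

## Working session

There is one attempt and no reset: what is moved stays moved. The work goes in short steps, Python scripts to look and compute and a shell command to move; the robot and the scene stay as the last step left them, time stands still between calls to the robot, and variables do not carry over. Pictures are saved under pics/ and viewed, and the job is handed in when it is done.

```bash
ls; mkdir -p pics
python3 - <<'E'
from bench import robot, imaging
import cv2
print(robot.get_obs(), robot.hold_point_z)
for n in("top","side"):
    s=imaging.snapshot(n); cv2.imwrite(f"pics/{n}0.png",s["frame"][:,:,::-1]); print(n,s["K"],s["eye"],s["orientation"])
E
```

```text
pics
{'t': 0.0, 'joint_pos': array([-1.36329693e+00,  3.79415715e-01,  1.73474811e+00, -2.13643247e-05,
        1.02848952e+00, -3.33392064e-02]), 'joint_velocities': array([ 0.00247473,  0.00210785, -0.00031122, -0.00022674,  0.00013331,
       -0.00168204]), 'effort': array([ 7.23429894e-04, -7.63715529e+01, -4.34370589e+01,  6.49317121e-02,
        4.24425351e-02, -7.80394817e-05]), 'tool_pos': array([ 0.1668388 , -0.67939962,  0.17639945]), 'eef_rot': array([ 0.43654795,  0.55673714, -0.43607565,  0.55615436]), 'ft_force': array([0.21793166, 0.61439646, 0.3309825 ]), 'wrist_torque': array([-0.04284783, -0.01117697, -0.02857544]), 'grip_width': 0.9991872116402242} 0.0188
top [[456.45646821   0.         259.8572124 ]
 [  0.         456.45646821 192.16708112]
 [  0.           0.           1.        ]] [ 0.35457048 -0.01423458  1.3507118 ] [-0.70502953  0.70832937 -0.01365776  0.03187981]
side [[423.66124663   0.         252.44667034]
 [  0.         423.66124663 198.63218729]
 [  0.           0.           1.        ]] [-0.66717031 -0.16136284  0.57933292] [ 0.63520392 -0.5563234   0.34512639 -0.40976582]
```

View pics/top0.png

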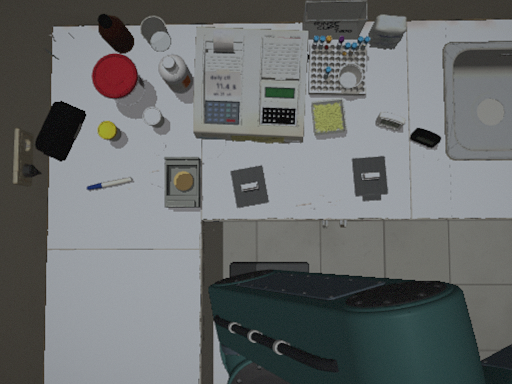

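View pics/side0.png

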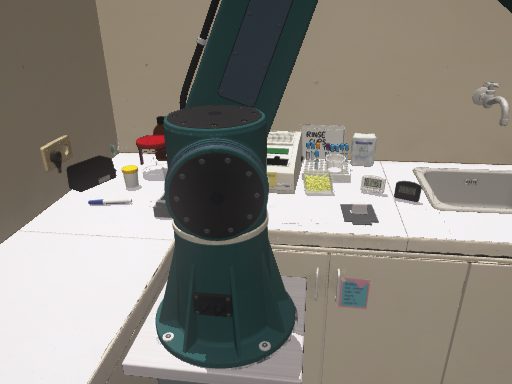

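```bash
cat > h.py <<'E'
import numpy as np, cv2
from scipy.spatial.transform import Rotation as R
def ray(s,uv):
    uv=np.atleast_2d(uv).astype(float); K=s["K"]
    d=np.c_[(uv-[K[0,2],K[1,2]])/K[0,0],np.ones(len(uv))]
    return R.from_quat(s["orientation"]).apply(d)
def plane(s,uv,z):
    d=ray(s,uv); e=np.array(s["eye"]); return e+d*((z-e[2])/d[:,2])[:,None]
def proj(s,p):
    c=R.from_quat(s["orientation"]).inv().apply(np.atleast_2d(p)-s["eye"]); return c[:,:2]/c[:,2:]*s["K"][0,0]+[s["K"][0,2],s["K"][1,2]]
E
python3 - <<'E'
from bench import imaging
from h import *
s=imaging.snapshot("top");f=s["frame"][:,:,::-1]
a=cv2.resize(f[145:220,150:225],(400*1,400),interpolation=cv2.INTER_CUBIC)
b=cv2.resize(f[145:220,335:410],(400,400),interpolation=cv2.INTER_CUBIC)
cv2.imwrite("pics/z1.png",np.hstack([a,b]))
for n,uv in dict(tray=(183,182),cov=(370,177),tong=(371,197),lid=(249,186)).items(): print(n,plane(s,uv,0.0))
E
```

```text
tray [[0.47345452 0.24970011 0.        ]]
cov [[ 0.48490022 -0.30521486  0.        ]]
tong [[ 0.42572633 -0.30700333  0.        ]]
lid [[0.46033055 0.05262579 0.        ]]
```

View pics/z1.png

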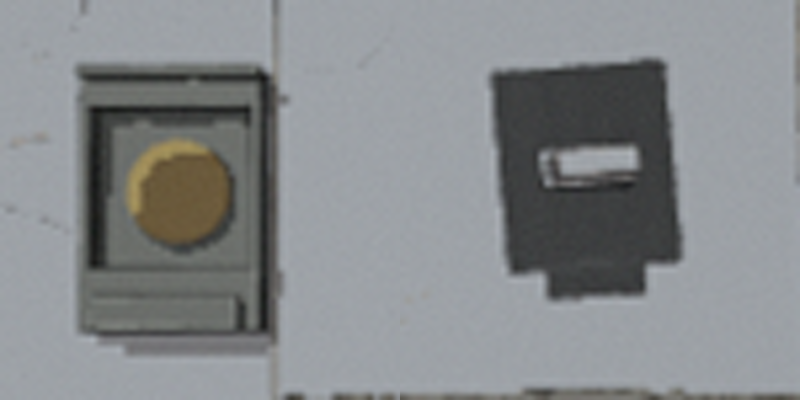

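Run:
```python
from bench import imaging
from h import *
fs=[imaging.snapshot("top") for _ in range(4)];s=fs[0]
f=np.mean([x["frame"].astype(float) for x in fs],0)
np.save("f.npy",f)
g=f.mean(2)
def ctr(roi,t,k=8):
    x0,y0,x1,y1=roi
    im=cv2.resize(g[y0:y1,x0:x1],None,fx=k,fy=k,interpolation=cv2.INTER_CUBIC)
    m=(im<t).astype(np.uint8)
    c=max(cv2.findContours(m,cv2.RETR_EXTERNAL,cv2.CHAIN_APPROX_NONE)[0],key=cv2.contourArea)[:,0]
    return (c+.5)/k-.5+[x0,y0],m
print(g[170:180:2,348:395:2].astype(int))
c,m=ctr((340,150,400,205),105)
p=plane(s,c,0.004)[:,:2]
r=cv2.minAreaRect((p*1000).astype(np.float32));print("cover+tongue rect",r)
# refine: rotate to frame, edges median
def refine(p,th,c0):
    for it in range(5):
        Rm=np.array([[np.cos(th),-np.sin(th)],[np.sin(th),np.cos(th)]])
        q=(p-c0)@Rm  # local coords
        L=lambda sel,a,b: np.polyfit(q[sel,a],q[sel,b],1)
        yp=L((abs(q[:,0])<.045)&(q[:,1]>.035),0,1); ym=L((abs(q[:,0])<.045)&(q[:,1]<-.035),0,1)
        xp=L((abs(q[:,1])<.04)&(q[:,0]>.04),1,0)
        sel=(q[:,0]<-.045)&(q[:,0]>-.064)&(abs(q[:,1])>.032)&(abs(q[:,1])<.043); xm=L(sel,1,0)
        tt=(abs(q[:,1])<.022)&(q[:,0]<-.06)
        d=np.mean([yp[0],ym[0],-xp[0]])
        if it==4: 
            print("slopes",yp[0],ym[0],xp[0],xm[0],"off",yp[1],ym[1],xp[1],xm[1],q[tt,0].mean() if tt.any() else None)
            ty=q[(q[:,0]<-.062)&(q[:,0]>-.068),1]; print("tongue y",ty.min(),ty.max())
        c0=c0+Rm@np.array([(xp[1]+xm[1])/2,(yp[1]+ym[1])/2]); th+=d
    return c0,th
print(refine(p,np.radians(3),np.array([.487,-.305])))
# rib
x0,y0,x1,y1=(355,165,388,190);k=8
im=cv2.resize(g[y0:y1,x0:x1],None,fx=k,fy=k,interpolation=cv2.INTER_CUBIC)
print(im.max()); m=(im>150).astype(np.uint8)
c=max(cv2.findContours(m,cv2.RETR_EXTERNAL,cv2.CHAIN_APPROX_NONE)[0],key=cv2.contourArea)[:,0]
c=(c+.5)/k-.5+[x0,y0]
print("rib",cv2.minAreaRect((plane(s,c,.034)[:,:2]*1000).astype(np.float32)))
cv2.imwrite("pics/t.png",cv2.resize(f[150:215,155:215,::-1].astype(np.uint8),(720,600*780//720 if 0 else 600),interpolation=cv2.INTER_CUBIC))
```

```text
[[161 162 129  61  63  63  63  61  61  61  63  60  61  61  59  59  61  61
   58 148 160 160 160 160]
 [161 162 152  58  60  62  63  70  67  79  91 104 102 104 109 117  58  60
   60 142 161 161 160 161]
 [161 162 166  57  63  63  59 144 122 166 164 163 162 162 163 167  68  60
   60 142 161 160 161 160]
 [162 162 167  60  62  63  60 120  86 167 163 160 152 145 142 145  71  60
   61 107 162 160 161 160]
 [161 161 165  68  60  63  63 122  67  78  89  78  80  77  90  87  61  61
   61 105 164 159 161 160]]
cover+tongue rect ((480.3150939941406, -303.5390930175781), (129.3397979736328, 96.74427032470703), 4.070645809173584)
slopes -0.00010364775552189829 -0.00028722847966281527 -0.00039087624062677975 0.008793159842085946 off 0.04754437549768935 -0.04754437549569942 0.05581786343945278 -0.05581786345085886 -0.07138667600495564
tongue y -0.026408270082450967 0.027579055534989114
(array([ 0.48802493, -0.30288535]), np.float64(0.07222733665401956))
179.54984240513295
rib ((488.4417419433594, -302.8245544433594), (11.262778282165527, 39.83957290649414), 2.386253595352173)
```

View pics/t.png

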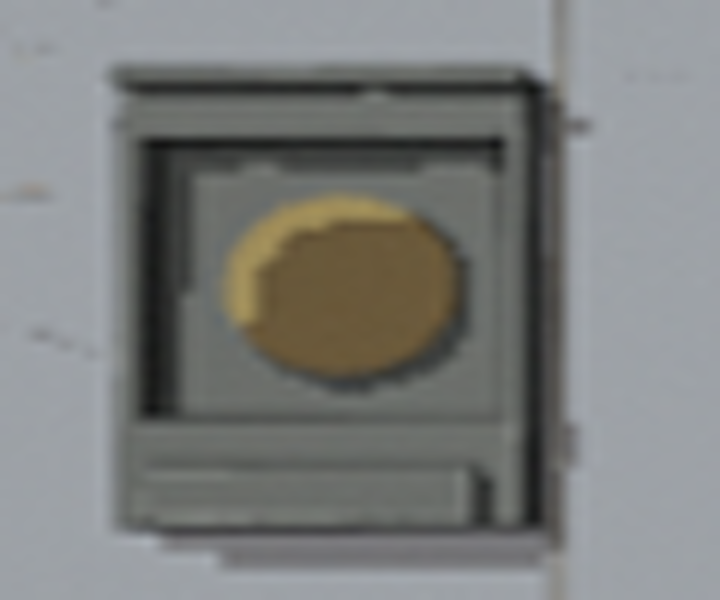

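Run:
```python
from bench import imaging
from h import *
s=imaging.snapshot("top"); f=np.load("f.npy"); g=f.mean(2)
from scipy.ndimage import gaussian_filter
# column profile averaged over rim cols at several column bands; row profiles
np.set_printoptions(linewidth=200)
for c0,c1 in((168,172),(174,184),(188,194)):
    print("cols",c0,c1,[(r,int(v)) for r,v in enumerate(g[153:218,c0:c1].mean(1),153)])
for r0,r1 in((160,164),(168,178),(180,192),(195,199)):
    print("rows",r0,r1,[(c,int(v)) for c,v in enumerate(g[r0:r1,160:206].mean(0),160)])
```

```text
cols 168 172 [(153, 161), (154, 162), (155, 163), (156, 151), (157, 112), (158, 91), (159, 44), (160, 82), (161, 110), (162, 108), (163, 111), (164, 99), (165, 28), (166, 49), (167, 57), (168, 60), (169, 64), (170, 63), (171, 64), (172, 64), (173, 64), (174, 64), (175, 64), (176, 64), (177, 64), (178, 64), (179, 64), (180, 63), (181, 68), (182, 75), (183, 76), (184, 75), (185, 75), (186, 75), (187, 74), (188, 75), (189, 75), (190, 75), (191, 75), (192, 76), (193, 77), (194, 69), (195, 77), (196, 110), (197, 108), (198, 107), (199, 99), (200, 94), (201, 118), (202, 106), (203, 107), (204, 105), (205, 117), (206, 113), (207, 74), (208, 122), (209, 136), (210, 164), (211, 162), (212, 161), (213, 161), (214, 162), (215, 161), (216, 162), (217, 161)]
cols 174 184 [(153, 162), (154, 162), (155, 163), (156, 152), (157, 118), (158, 95), (159, 41), (160, 83), (161, 111), (162, 109), (163, 111), (164, 97), (165, 36), (166, 59), (167, 70), (168, 91), (169, 109), (170, 109), (171, 113), (172, 119), (173, 120), (174, 113), (175, 102), (176, 101), (177, 101), (178, 97), (179, 94), (180, 94), (181,
[... 2699 characters left out ...]
 (194, 102), (195, 110), (196, 101), (197, 106), (198, 81), (199, 38), (200, 69), (201, 85), (202, 146), (203, 165), (204, 162), (205, 162)]
rows 195 199 [(160, 162), (161, 161), (162, 162), (163, 164), (164, 134), (165, 108), (166, 101), (167, 99), (168, 99), (169, 100), (170, 101), (171, 102), (172, 102), (173, 102), (174, 102), (175, 102), (176, 103), (177, 102), (178, 103), (179, 103), (180, 103), (181, 103), (182, 103), (183, 103), (184, 104), (185, 104), (186, 104), (187, 105), (188, 105), (189, 105), (190, 105), (191, 105), (192, 105), (193, 105), (194, 105), (195, 105), (196, 106), (197, 114), (198, 80), (199, 33), (200, 71), (201, 93), (202, 116), (203, 153), (204, 163), (205, 162)]
```

Run:
```python
from bench import imaging
from h import *
s=imaging.snapshot("top")
for n,v,z,loc in(("stopfar",156.4,.046,65),("stopnear",158.6,.046,59),("farrim",164.4,.034,44),("ledge",195.1,.034,-45),("lipedge",199.9,.050,-61),("outer",206.6,.034,-80)):
    print(n,[round(plane(s,(u,v),z)[0,0]*1000-loc,1) for u in(170,180,192)])
for r,a,b in((162,164.25,198.25),(173,164.2,198.25),(186,164.2,198.2),(197,164.05,198.2)):
    A=plane(s,(a,r),.034)[0]*1000;B=plane(s,(b,r),.034)[0]*1000;print(r,A,B,(A+B)/2)
```

```text
stopfar [np.float64(479.0), np.float64(478.8), np.float64(478.5)]
stopnear [np.float64(478.6), np.float64(478.4), np.float64(478.1)]
farrim [np.float64(478.2), np.float64(478.0), np.float64(477.8)]
ledge [np.float64(477.5), np.float64(477.3), np.float64(477.2)]
lipedge [np.float64(478.8), np.float64(478.6), np.float64(478.4)]
outer [np.float64(479.1), np.float64(478.9), np.float64(478.8)]
162 [529.40377827 298.47604789  34.        ] [528.68307549 198.81688639  34.        ] [529.04342688 248.64646714  34.        ]
173 [497.12903912 298.30911279  34.        ] [496.47131303 198.65971641  34.        ] [496.80017607 248.4844146   34.        ]
186 [459.11500308 297.93954737  34.        ] [458.53330205 198.62037578  34.        ] [458.82415256 248.27996157  34.        ]
197 [427.06110438 298.06624461  34.        ] [426.54019582 198.46404562  34.        ] [426.8006501  248.26514512  34.        ]
```

```bash
cat >> h.py <<'E'
def plan(o,p,x,z,n=None):
    """rows units from current pose to target pos p with tool x, z axes"""
    x=np.array(x,float);x/=np.linalg.norm(x);z=np.array(z,float);z-=x*(z@x);z/=np.linalg.norm(z)
    T=R.from_matrix(np.c_[x,np.cross(z,x),z]); C=R.from_quat(o["eef_rot"])
    return C.inv().apply(np.array(p)-o["tool_pos"])/.03,(C.inv()*T).as_rotvec()/np.radians(5)
E
python3 - <<'E'
from bench import robot
from h import *
o=robot.get_obs();print(R.from_quat(o["eef_rot"]).as_matrix().round(3))
a=np.radians(4.14)
for sg in(1,-1):print(plan(o,[.488,-.3029,.12],[0,0,-1],[sg*np.cos(a),sg*np.sin(a),0]))
E
```

```text
[[-0.     0.971  0.238]
 [ 0.     0.238 -0.971]
 [-1.     0.    -0.   ]]
(array([ 1.90039793, 13.38988   , -9.64757719]), array([-1.60684646e+01, -7.84872750e-04, -7.68273488e-04]))
(array([ 1.90039793, 13.38988   , -9.64757719]), array([ 1.99315354e+01, -8.04505787e-04,  8.21887881e-04]))
```

```bash
python3 -m pendant '[60,0,0,0,-1,0,0, 60,0,0,0,-1,0,0, 60,0,0,0,-1,0,0, 60,0,0,0,-1,0,0, 60,0,0,0,-1,0,0, 60,0,0,0,-1,0,0, 60,0,0,0,-1,0,0, 60,0,0,0,-1,0,0, 60,0,0,0,-1,0,0, 60,0,0,0,-1,0,0, 60,0,0,0,-1,0,0, 60,0,0,0,-1,0,0, 60,0,0,0,-1,0,0, 60,0,0,0,-1,0,0, 60,0,0,0,-1,0,0, 60,0,0,0,-1,0,0]' 20
cat > p.py <<'E'
import sys
from bench import robot
from h import *
o=robot.get_obs();a=np.radians(float(sys.argv[4]));t=np.radians(float(sys.argv[5])) # yaw, tilt (tongue down +)
c,s_=np.cos(a),np.sin(a)
x=[c*np.sin(t),s_*np.sin(t),-np.cos(t)]; z=[c*np.cos(t),s_*np.cos(t),np.sin(t)]
d,r=plan(o,[float(v) for v in sys.argv[1:4]],x,z)
print("t",round(o["t"],2),"pos",o["tool_pos"].round(4),"F",o["ft_force"].round(1),"grip",round(o["grip_width"]*91.2,1));print("shift",d.round(3),"turn",r.round(3))
print(o["joint_pos"].round(2))
E
python3 p.py .488 -.3029 .12 4.14 0
```

```text
t: 1.78
tool_pos: [0.1669, -0.6798, 0.1771]
eef_rot: [-0.025, 0.707, 0.025, 0.707]
ft_force: [-0.1, 0.3, 0.1]
grip_width: 0.657
t 1.78 pos [ 0.1669 -0.6798  0.1771] F [-0.1  0.3  0.1] grip 59.9
shift [ 1.902 11.778 11.561] turn [-0.02   0.     0.001]
[-1.36  0.38  1.73 -0.    1.03 -1.43]
```

```bash
python3 -m pendant '[50,0.15,0.906,0.889,0,0,0, 50,0.15,0.906,0.889,0,0,0, 50,0.15,0.906,0.889,0,0,0, 50,0.15,0.906,0.889,0,0,0, 50,0.15,0.906,0.889,0,0,0, 50,0.15,0.906,0.889,0,0,0, 50,0.15,0.906,0.889,0,0,0, 50,0.15,0.906,0.889,0,0,0, 50,0.15,0.906,0.889,0,0,0, 50,0.15,0.906,0.889,0,0,0, 50,0.15,0.906,0.889,0,0,0, 50,0.15,0.906,0.889,0,0,0, 50,0.1,0.906,0.889,0,0,0, 50,0,0,0,0,0,0, 50,0,0,0,0,0,0]'
python3 p.py .488 -.3029 .060 4.14 0
python3 - <<'E'
from bench import imaging
from h import *
for n in("top","side"):
    s=imaging.snapshot(n); cv2.imwrite(f"pics/{n}1.png",s["frame"][:,:,::-1])
E
```

```text
t: 3.03
tool_pos: [0.4904, -0.3029, 0.1199]
eef_rot: [-0.024, 0.707, 0.025, 0.707]
ft_force: [-0.3, -0.6, -0.7]
grip_width: 0.548
t 3.03 pos [ 0.4904 -0.3029  0.1199] F [-0.3 -0.6 -0.7] grip 49.9
shift [ 1.997  0.007 -0.079] turn [-0.034 -0.002 -0.001]
[-0.59  0.26  2.01 -0.    0.86 -0.66]
```

View pics/side1.png

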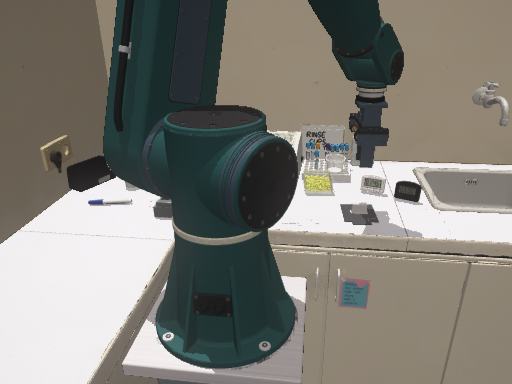

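View pics/top1.png

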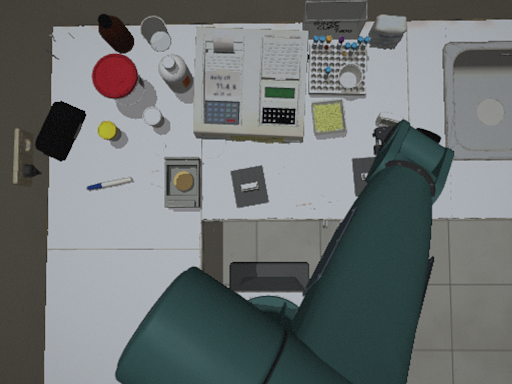

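```bash
python3 -m pendant '[50,0.5,0,-0.08,-0.03,0,0, 50,0.5,0,0,0,0,0, 50,0.5,0,0,0,0,0, 50,0.5,0,0,0,0,0, 50,0.5,0,0,0,0,0, 50,0.4,0,0,0,0,0, 50,0.3,0,0,0,0,0, 50,0.2,0,0,0,0,0, 50,0.1,0,0,0,0,0, 50,0.1,0,0,0,0,0, 50,0,0,0,0,0,0, 50,0,0,0,0,0,0]'
python3 p.py .488 -.3029 .009 4.14 0
python3 - <<'E'
from bench import imaging
from h import *
s=imaging.snapshot("side"); 
print(proj(s,[[.488,-.3029,.034],[.4784,.2484,.034],[.5365,.2484,.046]]))
cv2.imwrite("pics/s2.png",cv2.resize(s["frame"][150:250,310:430,::-1],(720,600),interpolation=cv2.INTER_CUBIC))
E
```

```text
t: 4.13
tool_pos: [0.4873, -0.3046, 0.0124]
eef_rot: [-0.024, 0.707, 0.024, 0.707]
ft_force: [-0.2, -0.5, 0.2]
grip_width: 0.546
t 4.13 pos [ 0.4873 -0.3046  0.0124] F [-0.2 -0.5  0.2] grip 49.8
shift [0.113 0.055 0.026] turn [-0.038  0.004  0.003]
[-0.6   0.44  2.04  0.    0.67 -0.67]
[[359.38350067 202.03046655]
 [177.44765462 195.1308844 ]
 [182.55152708 184.19492426]]
```

View pics/s2.png

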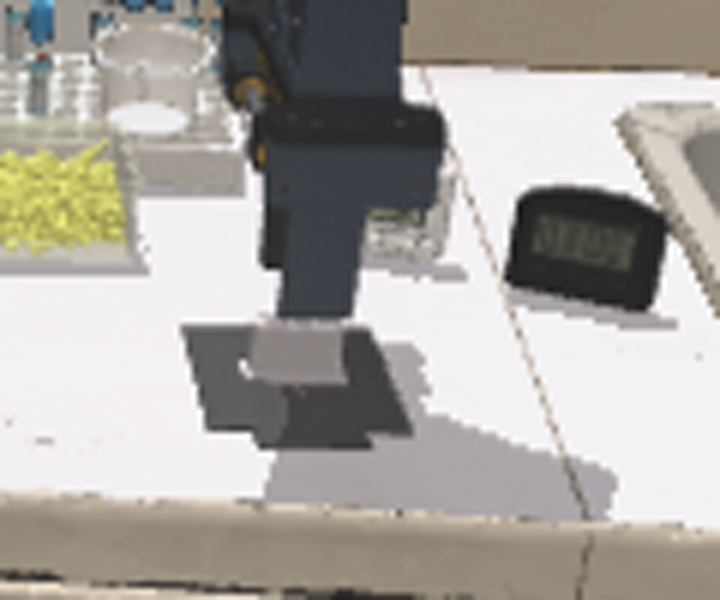

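Run:
```python
from bench import imaging,robot
from h import *
s=imaging.snapshot("side");o=robot.get_obs();M=R.from_quat(o["eef_rot"]).as_matrix();p=o["tool_pos"]
for n,d in(("tcp",0*M[:,0]),("z-",-.025*M[:,2]),("z+",.025*M[:,2]),("y-",-.025*M[:,1]),("y+",.025*M[:,1])): print(n,(proj(s,p+d)[0]-[310,150])*6)
f=s["frame"]; g=f[195:225,340:380].astype(int).mean(2); 
t=imaging.snapshot("top")
print((proj(t,p)[0]))
cv2.imwrite("pics/t2.png",cv2.resize(t["frame"][140:220,330:440,::-1],(770,560),interpolation=cv2.INTER_CUBIC))
cv2.imwrite("pics/s3.png",cv2.resize(f[185:235,330:390,::-1],(720,600),interpolation=cv2.INTER_NEAREST))
```

```text
tcp [296.06725318 352.02063678]
z- [303.97260643 375.12694754]
z+ [288.44089797 329.7298007 ]
y- [347.6082927  352.89265648]
y+ [244.67956711 351.15121165]
[370.70209809 175.72230764]
```

View pics/t2.png

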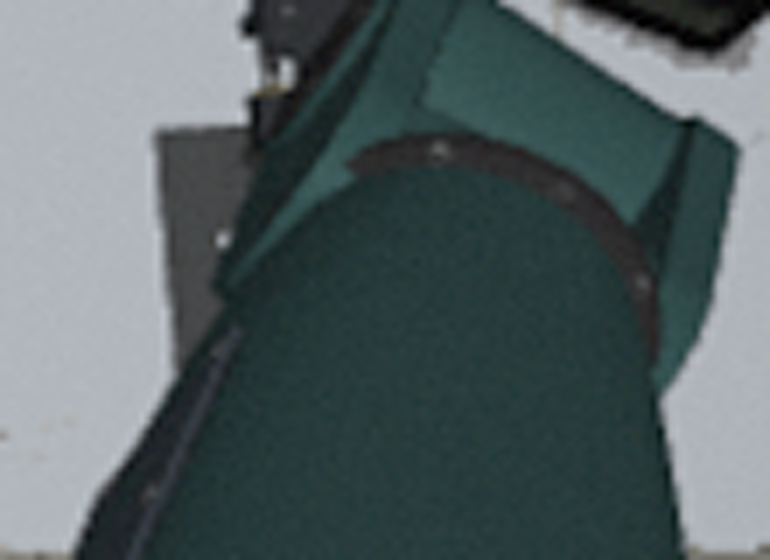

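View pics/s3.png

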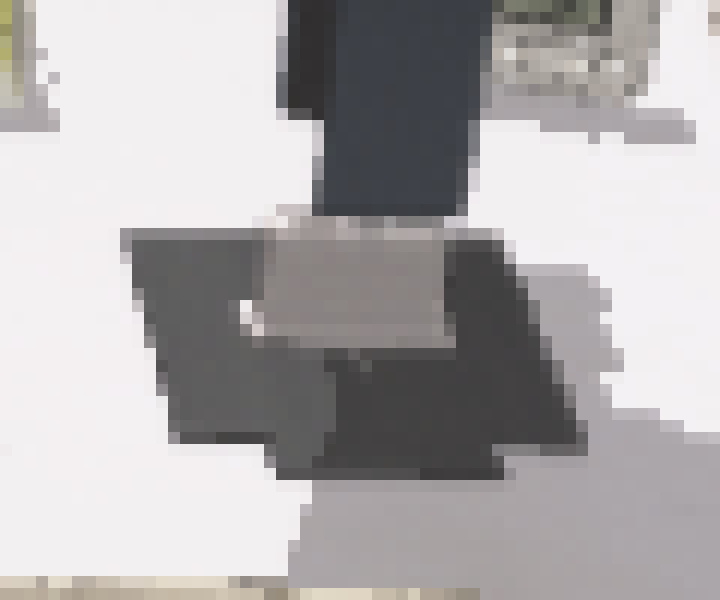

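```bash
python3 -m pendant '[50,0,0.055,0.026,-0.04,0,0, 40,0,0,0,0,0,0, 30,0,0,0,0,0,0, 25,0,0,0,0,0,0, 25,0,0,0,0,0,0]' 15
python3 - <<'E'
from bench import imaging,robot
from h import *
s=imaging.snapshot("side");f=s["frame"];p=robot.get_obs()["tool_pos"]
print(proj(s,p)[0])
cv2.imwrite("pics/s4.png",cv2.resize(f[185:235,330:390,::-1],(720,600),interpolation=cv2.INTER_NEAREST))
E
```

```text
t: 4.7
tool_pos: [0.4878, -0.3027, 0.0121]
eef_rot: [-0.026, 0.707, 0.026, 0.707]
ft_force: [-0.5, 1.0, 0.6]
grip_width: 0.295
[358.67807246 208.74505252]
```

View pics/s4.png

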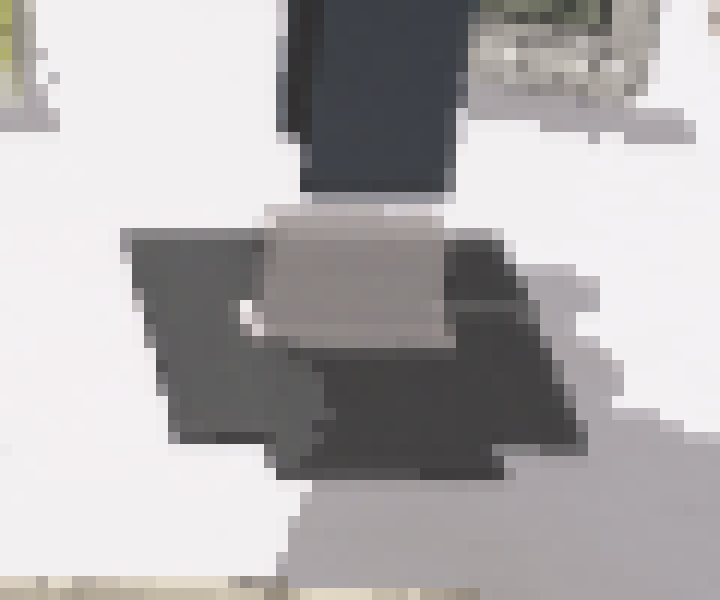

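```bash
python3 -m pendant '[15,0,0,0,0,0,0, 10,0,0,0,0,0,0, 10,0,0,0,0,0,0, 10,0,0,0,0,0,0]' 15
python3 - <<'E'
from bench import imaging,robot
from h import *
s=imaging.snapshot("side");f=s["frame"];o=robot.get_obs();print(o["grip_width"]*91.2,o["ft_force"])
cv2.imwrite("pics/s5.png",cv2.resize(f[135:235,310:430,::-1],(720,600),interpolation=cv2.INTER_NEAREST))
E
```

```text
t: 5.08
tool_pos: [0.4878, -0.3028, 0.0121]
eef_rot: [-0.026, 0.707, 0.026, 0.707]
ft_force: [0.1, -0.4, -0.3]
grip_width: 0.11
9.973759505258274 [-0.3576985  -0.18259405 -0.06854356]
```

View pics/s5.png

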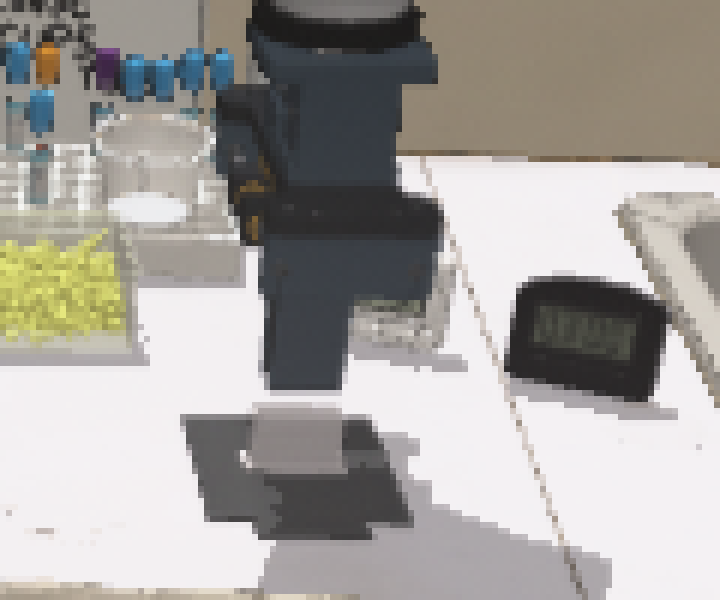

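```bash
python3 -m pendant '[50,0,0,0,0,0,0, 50,0,0,0,0,0,0, 50,0,0,0,0,0,0, 50,0,0,0,0,0,0, 50,0.1,0,0,0,0,0, 50,0.1,0,0,0,0,0, 50,0.05,0,0,0,0,0, 50,0,0,0,0,0,0]'
python3 - <<'E'
from bench import imaging,robot
from h import *
s=imaging.snapshot("side");f=s["frame"];o=robot.get_obs();print(o["grip_width"]*91.2,o["ft_force"],o["tool_pos"],o["joint_pos"])
cv2.imwrite("pics/s6.png",cv2.resize(f[185:235,330:390,::-1],(720,600),interpolation=cv2.INTER_NEAREST))
E
```

```text
t: 5.8
tool_pos: [0.4875, -0.3025, 0.004]
eef_rot: [-0.025, 0.707, 0.026, 0.706]
ft_force: [-1.0, -0.0, 0.1]
grip_width: 0.545
50.28004195686611 [-0.02376417 -0.15573221  0.38318922] [ 0.48754676 -0.30263042  0.00419468] [-5.96132315e-01  4.48868359e-01  2.03873869e+00  2.89961288e-06
  6.54584344e-01 -6.68484152e-01]
```

View pics/s6.png

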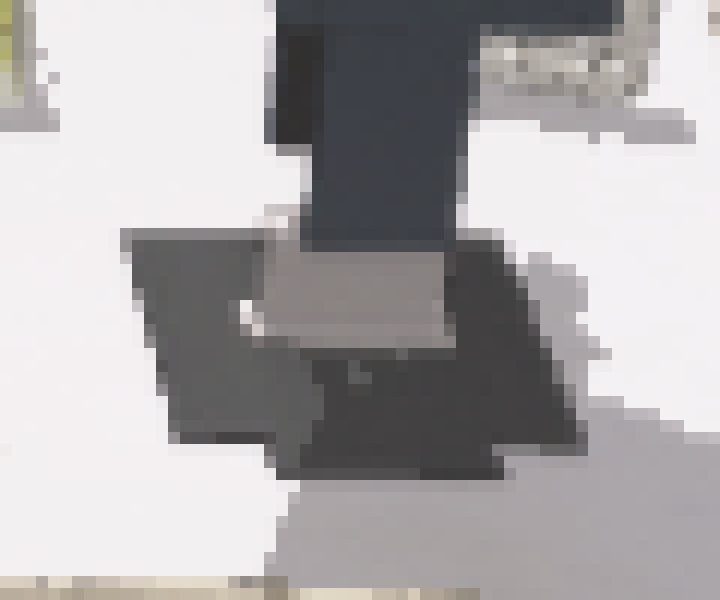

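Run:
```python
from bench import imaging,robot
from h import *
s=imaging.snapshot("side")
for z in(.004,.01,.02,.03,.034,.038,.042): print(z,proj(s,[.4875-.0385,-.3055,z])[0])
```

```text
0.004 [360.49036815 217.25311301]
0.01 [360.68012814 215.40903983]
0.02 [360.99816614 212.3183706 ]
0.03 [361.31843856 209.20598743]
0.034 [361.44717845 207.95490293]
0.038 [361.57628115 206.70029265]
0.042 [361.7057482  205.44214167]
```

```bash
python3 -m pendant '[50,0.2,0,0,0,0,0, 50,0.2,0,0,0,0,0, 50,0.2,0,0,0,0,0, 50,0.1,0,0,0,0,0, 50,0,0,0,0,0,0, 50,0,0,0,0,0,0]'
python3 - <<'E'
from bench import imaging,robot
from h import *
s=imaging.snapshot("side");f=s["frame"];o=robot.get_obs();print(o["grip_width"]*91.2,o["ft_force"],o["tool_pos"],o["joint_pos"])
cv2.imwrite("pics/s7.png",cv2.resize(f[185:235,330:390,::-1],(720,600),interpolation=cv2.INTER_NEAREST))
E
```

```text
t: 6.4
tool_pos: [0.4876, -0.3026, -0.0168]
eef_rot: [-0.025, 0.707, 0.026, 0.706]
ft_force: [-0.2, 0.1, 0.1]
grip_width: 0.55
49.92978857160012 [ 0.65579628 -0.37745785  0.22466405] [ 0.48774699 -0.30275067 -0.01653354] [-5.96104932e-01  4.85882487e-01  2.03718628e+00 -1.27328084e-05
  6.18696413e-01 -6.68505062e-01]
```

View pics/s7.png

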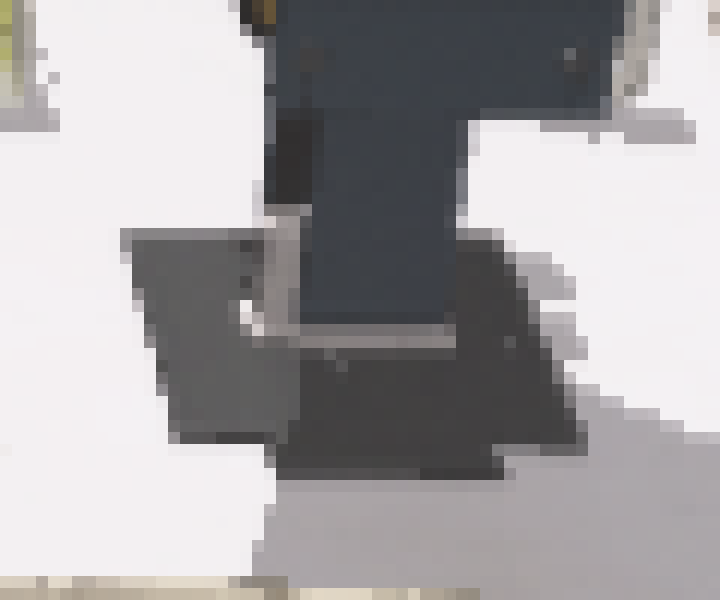

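```bash
python3 -m pendant '[50,0.15,0,0,0,0,0, 50,0.15,0,0,0,0,0, 50,0.07,0,0,0,0,0, 50,0,0,0,0,0,0]'
python3 -m pendant '[40,0,0,0,0,0,0, 30,0,0,0,0,0,0, 20,0,0,0,0,0,0, 10,0,0,0,0,0,0, 8,0,0,0,0,0,0, 8,0,0,0,0,0,0, 8,0,0,0,0,0,0, 8,0,0,0,0,0,0]' 40
python3 - <<'E'
from bench import imaging,robot
from h import *
s=imaging.snapshot("side");f=s["frame"];o=robot.get_obs();print(o["grip_width"]*91.2,o["ft_force"],o["tool_pos"],o["joint_pos"])
cv2.imwrite("pics/s8.png",cv2.resize(f[185:235,330:390,::-1],(720,600),interpolation=cv2.INTER_NEAREST))
E
```

```text
t: 6.78
tool_pos: [0.4874, -0.3025, -0.0282]
eef_rot: [-0.025, 0.707, 0.026, 0.706]
ft_force: [0.9, 0.2, -0.0]
grip_width: 0.549
t: 7.45
tool_pos: [0.4878, -0.3028, -0.0275]
eef_rot: [-0.026, 0.707, 0.026, 0.707]
ft_force: [0.7, 0.2, 2.0]
grip_width: 0.151
13.607886433436702 [-0.17593341  0.58679487  1.76509397] [ 0.4878207  -0.30278682 -0.02748484] [-5.96101219e-01  5.05684517e-01  2.03587567e+00  4.10573738e-05
  5.99932216e-01 -6.68495198e-01]
```

View pics/s8.png

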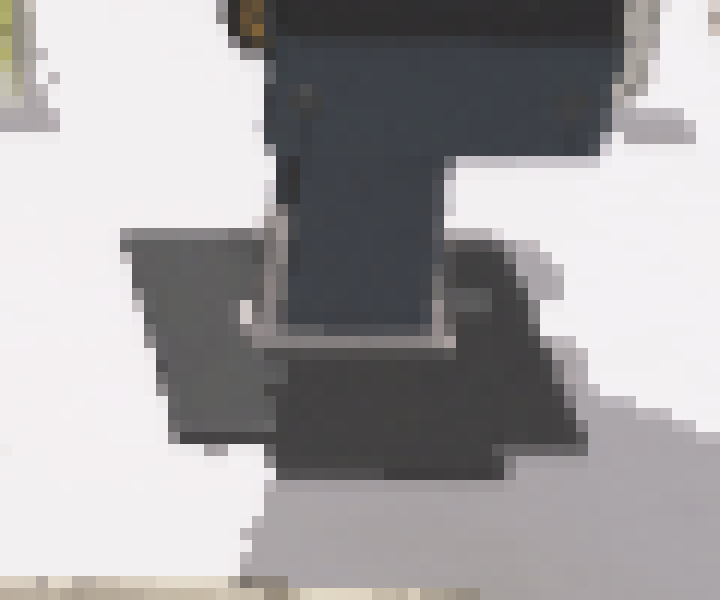

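```bash
python3 - <<'E'
from bench import robot
from h import *
o=robot.get_obs();M=R.from_quat(o["eef_rot"]).as_matrix();print(M.round(4), np.degrees(np.arctan2(M[1,2],M[0,2])))
E
python3 -m pendant '[8,-0.1,0,0,0,0,0, 8,-0.3,0,0,0,0,0, 8,-0.6,0,0,0,0,0, 8,-0.8,0,0,0,0,0, 8,-0.8,0,0,0,0,0, 8,-0.8,0,0,0,0,0, 8,-0.8,0,0,0,0,0, 8,-0.8,0,0,0,0,0, 8,-0.6,0,0,0,0,0, 8,-0.3,0,0,0,0,0, 8,-0.1,0,0,0,0,0, 8,0,0,0,0,0,0]'
python3 p.py .4884 .2484 .1525 0 0
python3 - <<'E'
from bench import imaging,robot
from h import *
s=imaging.snapshot("side");f=s["frame"]
cv2.imwrite("pics/s9.png",cv2.resize(f[85:235,290:470,::-1],(720,600),interpolation=cv2.INTER_CUBIC))
E
```

```text
[[ 1.000e-04 -7.230e-02  9.974e-01]
 [-0.000e+00  9.974e-01  7.230e-02]
 [-1.000e+00 -0.000e+00  1.000e-04]] 4.145928016221771
t: 8.5
tool_pos: [0.4878, -0.3028, 0.1528]
eef_rot: [-0.026, 0.706, 0.025, 0.707]
ft_force: [-0.1, -0.4, -1.2]
grip_width: 0.15
t 8.5 pos [ 0.4878 -0.3028  0.1528] F [-0.1 -0.4 -1.2] grip 13.7
shift [3.0000e-03 1.8323e+01 1.3480e+00] turn [0.829 0.007 0.005]
[-0.6   0.21  2.01 -0.    0.92 -0.67]
```

View pics/s9.png

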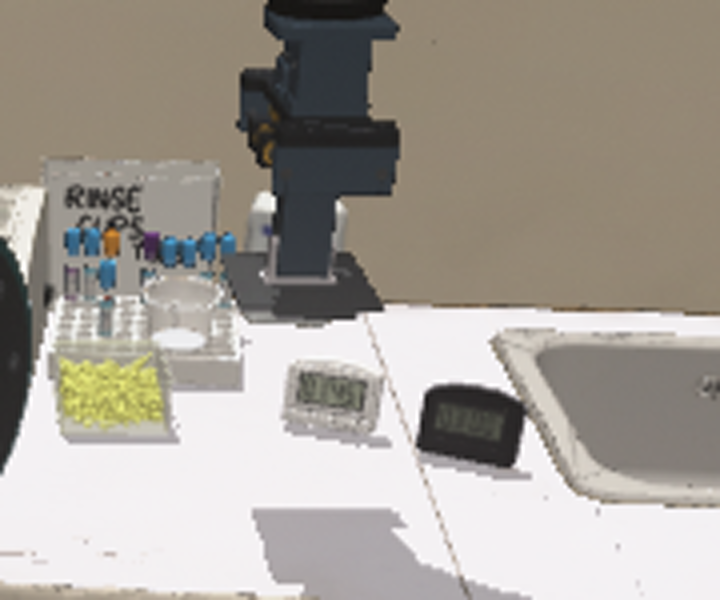

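```bash
python3 -m pendant '[8,0,0,0,0.83,0,0, 8,0,0.5,0,0,0,0, 8,0,1,0,0,0,0, 8,0,1,0,0,0,0, 8,0,1,0,0,0,0, 8,0,1,0,0,0,0, 8,0,1,0,0,0,0, 8,0,1,0,0,0,0, 8,0,1,0,0,0,0, 8,0,1,0,0,0,0, 8,0,1,0,0,0,0, 8,0,1,0,0,0,0, 8,0,1,0,0,0,0, 8,0,1,0,0,0,0, 8,0,1,0,0,0,0, 8,0,1,0,0,0,0, 8,0,1,0,0,0,0, 8,0,1,0,0,0,0, 8,0,1,0,0,0,0, 8,0,0.87,0,0,0,0]'
python3 -m pendant '[8,0,0,0,0,0,0]'
python3 p.py .4884 .2484 .1525 0 0
python3 - <<'E'
from bench import imaging,robot
from h import *
for n in("top","side"):
    s=imaging.snapshot(n); cv2.imwrite(f"pics/{n}10.png",s["frame"][:,:,::-1])
E
```

```text
t: 10.22
tool_pos: [0.4862, 0.2503, 0.1512]
eef_rot: [-0.001, 0.708, 0.0, 0.706]
ft_force: [0.1, -0.8, -1.3]
grip_width: 0.147
t: 10.3
tool_pos: [0.4866, 0.252, 0.1514]
eef_rot: [-0.001, 0.708, 0.001, 0.707]
ft_force: [0.6, -0.3, -0.9]
grip_width: 0.154
t 10.3 pos [0.4866 0.252  0.1514] F [ 0.6 -0.3 -0.9] grip 14.1
shift [-0.036 -0.12   0.058] turn [ 0.045 -0.013 -0.002]
[0.43 0.18 2.06 0.   0.91 0.43]
```

View pics/side10.png

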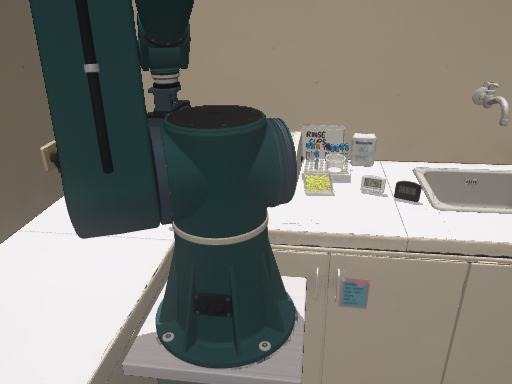

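View pics/top10.png

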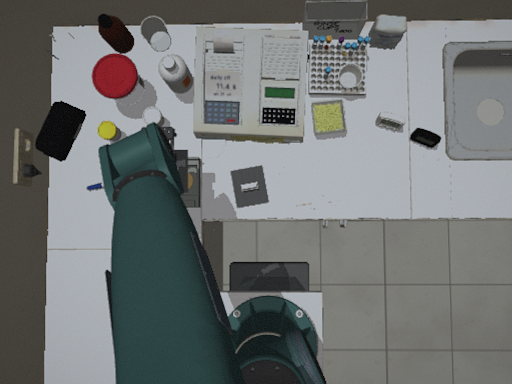

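Run:
```python
from bench import imaging,robot
from h import *
s=imaging.snapshot("side")
for z in (.091,.11,.13):
    for dx in(-.089,-.059,-.038,0): print(z,dx,[((proj(s,[.4878+dx,-.3027+dy,z])[0]-[310,135])*6).round() for dy in(-.038,.038)])
```

```text
0.091 -0.089 [array([411., 377.]), array([237., 370.])]
0.091 -0.059 [array([403., 350.]), array([233., 342.])]
0.091 -0.038 [array([397., 331.]), array([231., 324.])]
0.091 0 [array([388., 299.]), array([226., 292.])]
0.11 -0.089 [array([416., 338.]), array([241., 331.])]
0.11 -0.059 [array([407., 312.]), array([237., 305.])]
0.11 -0.038 [array([402., 293.]), array([234., 287.])]
0.11 0 [array([392., 262.]), array([229., 256.])]
0.13 -0.089 [array([421., 297.]), array([244., 290.])]
0.13 -0.059 [array([412., 271.]), array([240., 264.])]
0.13 -0.038 [array([406., 253.]), array([237., 247.])]
0.13 0 [array([397., 223.]), array([232., 217.])]
```

```bash
python3 -m pendant '[8,0,-0.12,0.05,0.03,-0.6,0, 8,0,0,0,0,-1,0, 8,0,0,0,0,-1,0, 8,0,0,0,0,0,0, 8,0,0,0,0,0,0, 8,0,0,0,0,0,0]'
python3 p.py .4884 .2484 .1525 0 13
python3 - <<'E'
from bench import imaging,robot
from h import *
s=imaging.snapshot("top"); cv2.imwrite(f"pics/t11.png",cv2.resize(s["frame"][115:215,145:225,::-1],(480,600),interpolation=cv2.INTER_CUBIC))
# predicted cover corners under two hypotheses
o=robot.get_obs();M=R.from_quat(o["eef_rot"]).as_matrix()
X,Y,Z=M[:,2],M[:,1],-M[:,0]
for n,org in(("world",o["tool_pos"]+[0,0,.0395]-.012*Z),("tool",o["tool_pos"]+.0275*Z)):
    for k,v in dict(tR=(-.056,-.048,.004),pR=(.056,-.048,.004),tL=(-.056,.048,.004),pL=(.056,.048,.004),tipR=(-.072,-.027,.004)).items():
        P=org+v[0]*X+v[1]*Y+v[2]*Z; print(n,k,P.round(3),((proj(s,P)[0]-[145,115])*6).round())
b=imaging.snapshot("side"); print(proj(b,[[0,0,0],[0.1,0,0],[-.1,0,0],[0,.1,0],[0,-.1,0]]).round())
E
```

```text
t: 10.95
tool_pos: [0.4895, 0.2444, 0.1526]
eef_rot: [0.001, 0.623, -0.001, 0.782]
ft_force: [-0.6, -0.2, -1.0]
grip_width: 0.152
t 10.95 pos [0.4895 0.2444 0.1526] F [-0.6 -0.2 -1. ] grip 13.9
shift [-0.005  0.134 -0.036] turn [-0.034 -0.018  0.008]
[ 0.48  0.09  2.18 -0.16  0.69  0.6 ]
world tR [0.437 0.197 0.172] [272. 451.]
world pR [0.546 0.196 0.197] [264. 192.]
world tL [0.437 0.293 0.172] [ 52. 452.]
world pL [0.546 0.292 0.197] [ 41. 193.]
world tipR [0.421 0.218 0.168] [225. 488.]
tool tR [0.428 0.197 0.171] [273. 472.]
tool pR [0.537 0.196 0.196] [265. 213.]
tool tL [0.428 0.293 0.171] [ 53. 472.]
tool pL [0.538 0.292 0.196] [ 41. 214.]
tool tipR [0.413 0.218 0.167] [226. 508.]
[[226. 313.]
 [235. 284.]
 [215. 349.]
 [179. 309.]
 [275. 317.]]
```

View pics/t11.png

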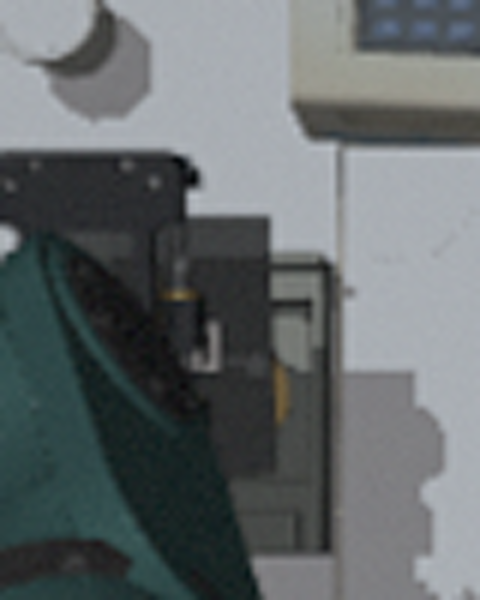

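```bash
cat > edge.py <<'E'
from bench import imaging,robot
from h import *
s=imaging.snapshot("top"); g=s["frame"].astype(float).mean(2)
o=robot.get_obs();M=R.from_quat(o["eef_rot"]).as_matrix();X,Y,Z=M[:,2],M[:,1],-M[:,0]
C=o["tool_pos"]+.0275*Z; print("C",C.round(4),"yaw",np.degrees(np.arctan2(X[1],X[0])).round(2),"tilt",np.degrees(np.arcsin(X[2])).round(2),"roll",np.degrees(Y[2]).round(2))
dy=[]
for a in np.arange(-.05,.056,.004):
    P=C+a*X-.048*Y+.004*Z; u,v=proj(s,P)[0]; vi=int(round(v)); row=g[vi,int(u)-4:int(u)+6]
    # first crossing from cover (dark) to brighter
    lo=np.median(row[:3]); x=None
    for i in range(2,9):
        if row[i+1]-lo>18 and lo<75:
            hi=row[min(i+2,9)]; th=(lo+hi)/2
            j=i if row[i]<th<=row[i+1] else i+1
            if j<9 and row[j+1]!=row[j]: x=int(u)-4+j+(th-row[j])/(row[j+1]-row[j])
            break
    if x is not None: dy.append((round(a*1000),round(x-u,2)))
print(dy)
m=np.median([d[1] for d in dy]); print("edge px off",m,"-> mm y",-m*(s["eye"][2]-C[2])/456*1000)
E
python3 edge.py
```

```text
C [0.4838 0.2446 0.1794] yaw -0.19 tilt 12.96 roll 0.01
[(-50, np.float64(6.27)), (-46, np.float64(0.43)), (-42, np.float64(0.37)), (-38, np.float64(-7.44)), (-34, np.float64(0.57)), (-30, np.float64(0.37)), (-26, np.float64(0.2)), (-22, np.float64(0.32)), (-18, np.float64(0.42)), (-14, np.float64(0.45)), (-10, np.float64(0.67)), (-6, np.float64(1.16)), (-2, np.float64(0.48)), (2, np.float64(0.3)), (6, np.float64(0.27)), (10, np.float64(0.32)), (14, np.float64(0.38)), (22, np.float64(0.21)), (26, np.float64(0.27)), (30, np.float64(0.32)), (38, np.float64(0.36)), (42, np.float64(0.41)), (46, np.float64(0.46)), (50, np.float64(0.51)), (54, np.float64(0.3))]
edge px off 0.37 -> mm y -0.9504459028958159
```

```bash
cat > tp.py <<'E'
import sys
from bench import robot
from h import *
# args: tip x in tray mm, tip z mm, tilt deg
xt,zt,t=[float(v) for v in sys.argv[1:4]]
t=np.radians(t);X=np.array([np.cos(t),0,np.sin(t)]);Z=np.array([-np.sin(t),0,np.cos(t)])
T=np.array([.4784+xt/1000,.2492,zt/1000])+.072*X-.0275*Z
o=robot.get_obs();d,r=plan(o,T,-Z,X)
M=R.from_quat(o["eef_rot"]).as_matrix();Pn=o["tool_pos"]-.0275*M[:,0]-.072*M[:,2]
print("t",round(o["t"],2),"tip now",((Pn-[.4784,.2492,0])*1000).round(1),"F",o["ft_force"].round(1),"Tq",o["wrist_torque"].round(2),"grip",round(o["grip_width"]*91.2,1))
print("shift",d.round(3),"turn",r.round(3),"joints",o["joint_pos"].round(2))
E
python3 tp.py -50 60 13
```

```text
t 11.1 tip now [-64.8  -4.4 163.2] F [-1.2  0.5 -1.7] Tq [-0.04  0.03  0.02] grip 13.8
shift [ 3.461  0.155 -0.291] turn [-0.038 -0.008  0.007] joints [ 0.48  0.09  2.17 -0.16  0.69  0.6 ]
```

```bash
python3 -m pendant '[8,0.2,0.08,-0.145,-0.04,0,0, 8,0.5,0.075,-0.145,0,0,0, 8,0.6,0,0,0,0,0, 8,0.6,0,0,0,0,0, 8,0.6,0,0,0,0,0, 8,0.5,0,0,0,0,0, 8,0.3,0,0,0,0,0, 8,0.16,0,0,0,0,0, 8,0,0,0,0,0,0, 8,0,0,0,0,0,0]'
python3 tp.py -50 45 13; python3 edge.py
python3 - <<'E'
from bench import imaging
from h import *
s=imaging.snapshot("top"); cv2.imwrite(f"pics/t12.png",cv2.resize(s["frame"][115:215,145:225,::-1],(480,600),interpolation=cv2.INTER_CUBIC))
E
```

```text
t: 11.93
tool_pos: [0.5043, 0.2494, 0.0496]
eef_rot: [-0.0, 0.623, 0.0, 0.783]
ft_force: [-0.5, 1.3, -1.8]
grip_width: 0.153
t 11.93 tip now [-50.5   0.2  60.2] F [-0.5  1.3 -1.8] Tq [-0.05  0.02 -0.  ] grip 13.9
shift [ 0.496 -0.007 -0.098] turn [ 0.009 -0.     0.006] joints [ 0.47  0.29  2.18 -0.23  0.48  0.66]
C [0.4982 0.2496 0.0767] yaw 0.05 tilt 13.03 roll -0.02
[(-50, np.float64(3.42)), (-46, np.float64(3.51)), (-42, np.float64(3.4)), (-38, np.float64(3.49)), (-34, np.float64(3.83)), (-30, np.float64(3.77)), (-26, np.float64(3.6)), (-22, np.float64(3.79)), (-18, np.float64(3.9)), (-14, np.float64(3.9)), (2, np.float64(-0.3)), (6, np.float64(-0.07)), (10, np.float64(-0.21)), (18, np.float64(4.56)), (22, np.float64(0.39)), (26, np.float64(0.41)), (30, np.float64(0.39)), (38, np.float64(0.72)), (42, np.float64(0.44)), (46, np.float64(0.3)), (50, np.float64(0.36)), (54, np.float64(0.43))]
edge px off 2.06 -> mm y -5.755296668193466
```

View pics/t12.png

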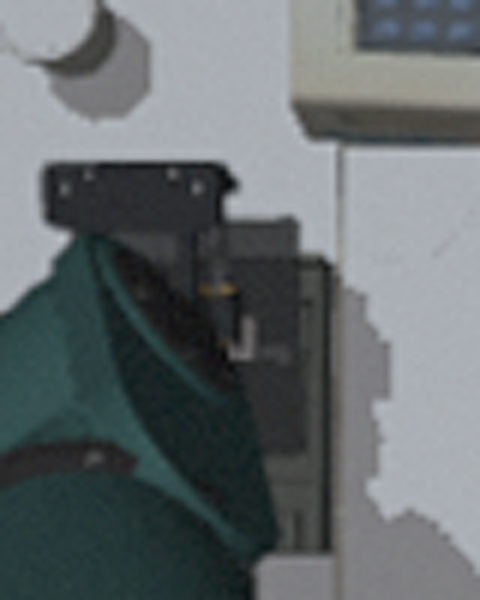

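```bash
python3 -m pendant '[8,0.25,0,-0.05,0,0,0, 8,0.25,0,-0.06,0,0,0, 8,0.15,0,-0.03,0,0,0, 8,0.1,0,-0.02,0,0,0, 8,0,0,0,0,0,0, 8,0,0,0,0,0,0]'
python3 tp.py -71.5 37 13
```

```text
t: 12.53
tool_pos: [0.5044, 0.2493, 0.026]
eef_rot: [-0.001, 0.623, -0.0, 0.782]
ft_force: [0.6, -0.1, -0.7]
grip_width: 0.151
t 12.53 tip now [-50.3   0.   36.7] F [ 0.6 -0.1 -0.7] Tq [-0.07  0.09 -0.01] grip 13.8
shift [-0.17  -0.002 -0.685] turn [ 0.011 -0.006  0.009] joints [ 0.47  0.34  2.18 -0.25  0.43  0.69]
```

```bash
python3 -m pendant '[8,-0.03,0,-0.12,0,0,0, 8,-0.03,0,-0.12,0,0,0, 8,-0.03,0,-0.12,0,0,0, 8,-0.025,0,-0.1,0,0,0, 8,-0.02,0,-0.08,0,0,0, 8,0,0,0,0,0,0]'
python3 tp.py -71.5 36 13
```

```text
t: 13.03
tool_pos: [0.4873, 0.2493, 0.0267]
eef_rot: [-0.001, 0.623, 0.0, 0.783]
ft_force: [0.8, -0.1, -0.6]
grip_width: 0.149
t 13.03 tip now [-67.5   0.   37.3] F [ 0.8 -0.1 -0.6] Tq [-0.01  0.06  0.04] grip 13.6
shift [ 0.011 -0.002 -0.14 ] turn [ 0.012 -0.002  0.007] joints [ 0.49  0.32  2.21 -0.26  0.43  0.71]
```

```bash
python3 -m pendant '[8,0.01,0,-0.05,0,0,0, 8,0.01,0,-0.05,0,0,0, 8,0.0,0,-0.04,0,0,0, 8,0,0,0,0,0,0, 8,0,0,0,0,0,0]'
python3 tp.py -72 35 13; python3 edge.py
python3 - <<'E'
from bench import imaging,robot
from h import *
s=imaging.snapshot("top"); cv2.imwrite(f"pics/t13.png",cv2.resize(s["frame"][140:215,165:215,::-1],(400,600),interpolation=cv2.INTER_CUBIC))
o=robot.get_obs();M=R.from_quat(o["eef_rot"]).as_matrix();X,Y,Z=M[:,2],M[:,1],-M[:,0]
C=o["tool_pos"]+.0275*Z
for v in((-.056,-.048,.004),(.056,-.048,.004),(-.072,-.027,.004)): print(((proj(s,C+v[0]*X+v[1]*Y+v[2]*Z)[0]-[165,140]+.5)*8).round())
print("lipedge",((proj(s,[.4784-.061,.2484-.035,.05])[0]-[165,140]+.5)*8).round())
E
```

```text
t: 13.45
tool_pos: [0.4838, 0.2493, 0.025]
eef_rot: [-0.001, 0.623, 0.0, 0.783]
ft_force: [0.4, 0.1, -0.3]
grip_width: 0.152
t 13.45 tip now [-70.9   0.   35.6] F [ 0.4  0.1 -0.3] Tq [0.02 0.   0.03] grip 13.9
shift [ 0.013 -0.003 -0.04 ] turn [ 0.01  -0.002  0.007] joints [ 0.49  0.32  2.21 -0.26  0.42  0.72]
C [0.4777 0.2493 0.0519] yaw 0.05 tilt 13.0 roll -0.04
[(-50, np.float64(3.27)), (-46, np.float64(3.35)), (-42, np.float64(-0.39)), (-38, np.float64(-0.17)), (-34, np.float64(-0.03)), (-30, np.float64(-0.03)), (-26, np.float64(0.07)), (-22, np.float64(-0.01)), (-18, np.float64(0.07)), (-14, np.float64(0.03)), (-10, np.float64(3.86)), (-6, np.float64(3.97)), (-2, np.float64(3.73)), (2, np.float64(0.47)), (6, np.float64(0.38)), (10, np.float64(0.49)), (14, np.float64(3.67)), (18, np.float64(3.69)), (22, np.float64(0.76)), (26, np.float64(0.85)), (30, np.float64(3.85)), (34, np.float64(0.93)), (46, np.float64(0.18)), (50, np.float64(0.25)), (54, np.float64(2.67))]
edge px off 0.49 -> mm y -1.3956760141893045
[257. 470.]
[247. 159.]
[201. 514.]
lipedge [221. 483.]
```

View pics/t13.png

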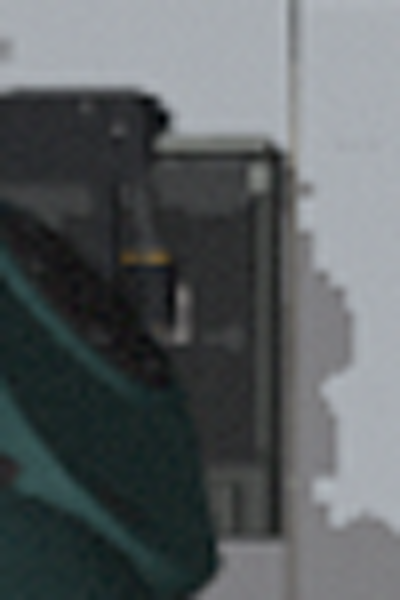

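```bash
python3 -m pendant '[8,0.12,0,-0.06,0,0.5,0, 8,0.11,0,-0.05,0,0.5,0, 8,0.105,0,-0.04,0,0.5,0, 8,0.105,0,-0.04,0,0.5,0, 8,0,0,0,0,0,0, 8,0,0,0,0,0,0]'
python3 tp.py -72 34.3 0
```

```text
t: 14.05
tool_pos: [0.4808, 0.2491, 0.011]
eef_rot: [-0.0, 0.688, -0.0, 0.726]
ft_force: [-0.2, 0.1, -0.3]
grip_width: 0.15
t 14.05 tip now [-71.   -0.1  34.6] F [-0.2  0.1 -0.3] Tq [-0.01 -0.09  0.03] grip 13.7
shift [ 0.135  0.002 -0.088] turn [0.002 0.612 0.01 ] joints [ 0.45  0.38  2.13 -0.04  0.58  0.48]
```

```bash
python3 -m pendant '[8,0.05,0,-0.035,0,0.2,0, 8,0.045,0,-0.035,0,0.2,0, 8,0.045,0,-0.02,0,0.21,0, 8,0,0,0,0,0,0, 8,0,0,0,0,0,0]'
python3 tp.py -72 34 0
python3 - <<'E'
from bench import imaging,robot
from h import *
s=imaging.snapshot("top"); cv2.imwrite(f"pics/t14.png",cv2.resize(s["frame"][140:215,165:215,::-1],(400,600),interpolation=cv2.INTER_CUBIC))
E
```

```text
t: 14.47
tool_pos: [0.4781, 0.2493, 0.0068]
eef_rot: [-0.0, 0.707, -0.0, 0.707]
ft_force: [-0.8, -0.1, -1.6]
grip_width: 0.149
t 14.47 tip now [-72.3   0.1  34.3] F [-0.8 -0.1 -1.6] Tq [ 0.01 -0.14 -0.  ] grip 13.6
shift [ 0.009 -0.003  0.012] turn [ 0.007 -0.008  0.009] joints [ 0.44  0.4   2.11 -0.    0.63  0.44]
```

View pics/t14.png

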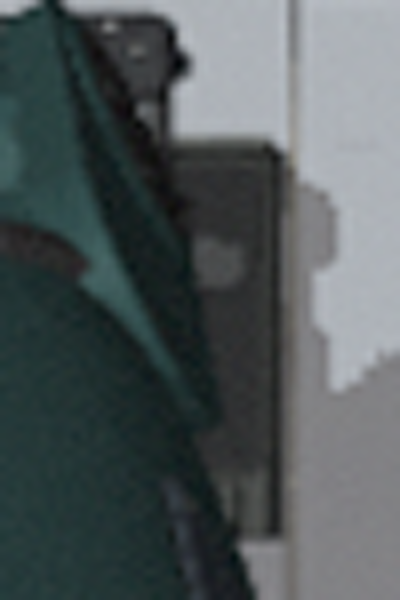

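```bash
python3 -m pendant '[8,0.03,0,0.01,0,0,0, 8,0.02,0,0,0,0,0, 8,0,0,0,0,0,0, 8,0,0,0,0,0,0]'
python3 tp.py -72 34 0;python3 edge.py
```

```text
t: 14.85
tool_pos: [0.478, 0.2493, 0.0065]
eef_rot: [-0.001, 0.708, -0.0, 0.707]
ft_force: [-11.3, -5.6, 27.2]
grip_width: 0.15
t 14.85 tip now [-72.4   0.   34.1] F [-11.3  -5.6  27.2] Tq [-0.71  1.61  0.01] grip 13.7
shift [-0.001 -0.002  0.014] turn [ 0.009 -0.015  0.012] joints [ 0.44  0.4   2.11 -0.    0.63  0.44]
C [0.478  0.2493 0.034 ] yaw 0.05 tilt -0.07 roll -0.06
[(-50, np.float64(2.93)), (-46, np.float64(2.89)), (-42, np.float64(2.93)), (-38, np.float64(2.86)), (-34, np.float64(2.88)), (-30, np.float64(2.85)), (-26, np.float64(2.88)), (-22, np.float64(2.81)), (-18, np.float64(2.73)), (-14, np.float64(2.9)), (-10, np.float64(2.81)), (-6, np.float64(2.86)), (-2, np.float64(2.76)), (2, np.float64(2.72)), (6, np.float64(2.56)), (10, np.float64(2.56)), (14, np.float64(2.75)), (18, np.float64(2.78)), (22, np.float64(2.77)), (26, np.float64(2.58)), (30, np.float64(2.5)), (34, np.float64(2.53)), (38, np.float64(2.63)), (42, np.float64(2.82)), (46, np.float64(2.73)), (50, np.float64(2.77)), (54, np.float64(2.76))]
edge px off 2.77 -> mm y -7.998440369150272
```

```bash
python3 -m pendant '[8,-0.04,0,0,0,0,0, 8,0,0,0,0,0,0, 20,0,0,0,0,0,0, 30,0,0,0,0,0,0, 30,0,0,0,0,0,0, 30,0,0,0,0,0,0]'
python3 tp.py -72 34 0
python3 -m pendant '[30,-0.2,0,0,0,0,0, 30,-0.5,0,0,0,0,0, 30,-0.8,0,0,0,0,0, 30,-0.8,0,0,0,0,0, 30,-0.8,0,0,0,0,0, 30,-0.8,0,0,0,0,0, 30,-0.8,0,0,0,0,0, 30,0,0,0,0,0,0]'
```

```text
t: 15.4
tool_pos: [0.4781, 0.2493, 0.0064]
eef_rot: [-0.001, 0.707, -0.0, 0.707]
ft_force: [0.4, -0.5, -0.4]
grip_width: 0.326
t 15.4 tip now [-72.2   0.1  34. ] F [ 0.4 -0.5 -0.4] Tq [ 0.   -0.1  -0.08] grip 29.7
shift [-0.003 -0.003  0.008] turn [ 0.008 -0.011  0.009] joints [ 0.44  0.4   2.11 -0.    0.63  0.44]
t: 16.07
tool_pos: [0.4805, 0.2505, 0.1524]
eef_rot: [0.0, 0.705, 0.001, 0.709]
ft_force: [0.4, 0.2, 0.3]
grip_width: 0.329
```

Move sideways towards the clear area (-y) for an unobstructed look.

```bash
python3 -m pendant '[30,0,-0.6,0,0,0,0, 30,0,-1,0,0,0,0, 30,0,-1,0,0,0,0, 30,0,-1,0,0,0,0, 30,0,-1,0,0,0,0, 30,0,-1,0,0,0,0, 30,0,-1,0,0,0,0, 30,0,-1,0,0,0,0, 30,0,-1,0,0,0,0, 30,0,-1,0,0,0,0, 30,0,-1,0,0,0,0, 30,0,-1,0,0,0,0, 30,0,-1,0,0,0,0, 30,0,-1,0,0,0,0, 30,0,-1,0,0,0,0, 30,0,-0.6,0,0,0,0, 30,0,0,0,0,0,0]'
python3 - <<'E'
from bench import imaging,robot
from h import *
s=imaging.snapshot("top"); f=s["frame"]
print(robot.get_obs()["t"])
cv2.imwrite("pics/t15.png",cv2.resize(f[145:220,155:215,::-1],(480,600),interpolation=cv2.INTER_CUBIC))
cv2.imwrite("pics/top15.png",f[:,:,::-1])
b=imaging.snapshot("side")["frame"];cv2.imwrite("pics/side15.png",b[:,:,::-1])
E
```

```text
t: 17.48
tool_pos: [0.4786, -0.2094, 0.1479]
eef_rot: [0.0, 0.707, -0.001, 0.707]
ft_force: [-0.3, 0.6, -0.4]
grip_width: 0.332
17.5333
```

View pics/t15.png

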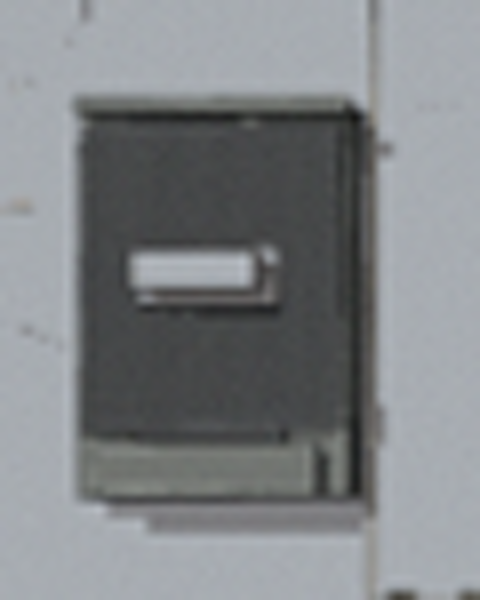

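View pics/side15.png

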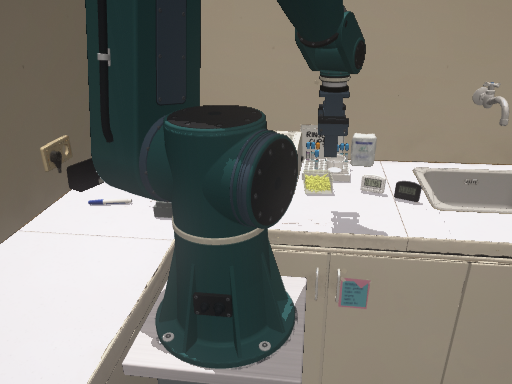

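Run:
```python
from bench import imaging
from h import *
s=imaging.snapshot("top"); g=s["frame"].astype(float).mean(2)
x0,y0,x1,y1=(165,170,195,186);k=8
im=cv2.resize(g[y0:y1,x0:x1],None,fx=k,fy=k,interpolation=cv2.INTER_CUBIC);m=(im>135).astype(np.uint8)
c=max(cv2.findContours(m,cv2.RETR_EXTERNAL,cv2.CHAIN_APPROX_NONE)[0],key=cv2.contourArea)[:,0]
c=(c+.5)/k-.5+[x0,y0]
print("rib",cv2.minAreaRect((plane(s,c,.068)[:,:2]*1000).astype(np.float32)), c.min(0),c.max(0))
print("rows185-195",[(i,int(v)) for i,v in enumerate(g[184:196,160:206].mean(0),160)])
print("col172-184 ",[(i,int(v)) for i,v in enumerate(g[154:210,172:184].mean(1),154)])
C=np.array([.4784,.2484,.038])
print("exp plate edges L,R",proj(s,C+[-.02,.048,0])[0],proj(s,C+[-.02,-.048,0])[0],"x- edge",proj(s,C+[-.056,0,0])[0], "lip top edge",proj(s,[.4174,.2484,.05]))
lid=plane(s,(249,186),0); print(lid)
```

```text
rib ((478.375732421875, 249.32167053222656), (11.741206169128418, 42.410308837890625), 0.25447022914886475) [171.0625 176.1875] [185.9375 180.3125]
rows185-195 [(160, 170), (161, 171), (162, 171), (163, 175), (164, 137), (165, 82), (166, 68), (167, 70), (168, 70), (169, 71), (170, 71), (171, 71), (172, 70), (173, 71), (174, 68), (175, 70), (176, 69), (177, 71), (178, 71), (179, 69), (180, 70), (181, 70), (182, 69), (183, 70), (184, 70), (185, 70), (186, 70), (187, 69), (188, 69), (189, 70), (190, 71), (191, 71), (192, 72), (193, 71), (194, 70), (195, 71), (196, 72), (197, 72), (198, 66), (199, 44), (200, 74), (201, 94), (202, 154), (203, 174), (204, 173), (205, 172)]
col172-184  [(154, 171), (155, 173), (156, 162), (157, 125), (158, 102), (159, 38), (160, 62), (161, 76), (162, 71), (163, 71), (164, 70), (165, 71), (166, 70), (167, 71), (168, 70), (169, 70), (170, 71), (171, 70), (172, 70), (173, 70), (174, 69), (175, 66), (176, 119), (177, 177), (178, 173), (179, 174), (180, 151), (181, 81), (182, 100), (183, 50), (184, 62), (185, 71), (186, 70), (187, 71), (188, 70), (189, 70), (190, 70), (191, 70), (192, 71), (193, 70), (194, 71), (195, 71), (196, 70), (197, 74), (198, 77), (199, 65), (200, 83), (201, 119), (202, 115), (203, 113), (204, 113), (205, 122), (206, 116), (207, 74), (208, 127), (209, 126)]
exp plate edges L,R [164.40130276 186.13539433] [197.36559725 185.94204551] x- edge [180.77713402 198.44481549] lip top edge [[179.93233913 199.97535778]]
[[0.46033055 0.05262579 0.        ]]
```

View pics/top15.png

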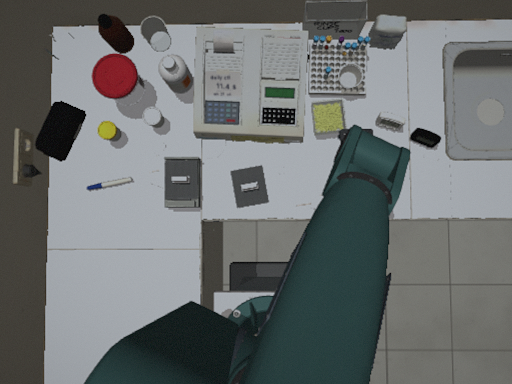

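Run:
```python
from bench import robot
print(robot.get_obs()["t"],robot.sign_off())
```

```text
the job is handed in; nothing more can be done
17.6333 None
```

The tongued cover is on the tray with its tongue under the lip, flat behind the stop and released. I handed the job in at 17.6 s, with the arm well clear.

**How it went:** I gripped the cover by its rib and tilted it 13° tongue-down over the tray. I slid the tongue under the near lip, swung the other end down around it, and pressed lightly. Contact was about 27 N at the height expected for full seating.

**Last checks:**
- In the top view the rib centre is at (478.4, 249.3) mm and the tray centre at (478.4, 248.4) mm. The cover is turned about 0.3°, and the plate lies between the lip and the stop.
- The plain lid shows at the same place in the image as at the start.
- The side camera could not see the tray past the arm, so seating was judged from the top view and the contact force only.

**What disagreed:**
- The reported tool point lay about 39 mm beyond the visible fingertips. My first attempt to grip closed just above the rib, without touching it. I corrected for this from the images, and a tilted view before insertion confirmed it.
- The cover's edge appeared about 1 mm to one side of where the arm's reported pose put it. I only partly corrected this, and the result is within the 3 mm tolerance.

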